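Fetch the spice tin from the slide-lid box

ROBOT

A 7-joint arm with a two-finger parallel gripper is mounted at the origin on the work surface. World frame = base frame: x ahead of the robot, y to its left, z up, the work surface at z = 0. Lengths are in m, angles in degrees, forces in N, time in s.
With the tool pointing down it reaches from about 0.425 to 0.95 m from the base axis. Payload 4.7 kg.
Tool frame: the origin (TCP) lies at the very end of the fingers, on their centre line; the grasp point (between the pads) lies 19 mm behind it; z points along the fingers, y is the line along which they close (so a half turn about z gives the same grasp; the last joint's range is limited). The gripper opens to 87 mm and grips with 3 to 60 N. Pads are 19 mm wide; open, the fingers measure 117 mm over their backs; the gripper's body (75 mm by 190 mm) begins 51 mm behind the grasp point.
Start: joints at [-65.598, 26.849, -2.785, 87.806, 1.381, 65.374, -4.715], TCP at [0.296, 0.606, 0.223] pointing down, gripper open.
Joint ranges: [-148.3, 148.3], [-19.14, 114.17], [-79.39, 73.82], [5.75, 140.21], [-59.74, 239.74], [12.07, 113.84], [-152.46, 152.46]. Speed limits (degrees/s): [147.25, 147.25, 180, 180, 180, 180, 180].

INTERFACE

Orientations are given as a 3x3 rotation matrix whose columns are the frame's x, y, z axes.
In Python, from plant import r, eyes, sign_off gives the robot as it stands.
- The arm moves only by the tool move_arm, never from a script. Its argument "rows" is a list of rows, each a list of 3 entries, a list of its own where there are three numbers: the turn, a rotation vector about the tool's x, y, z in shares of 360 degrees (1.0 is 360 degrees), then the shift along the tool's x, y, z in normalised numbers (1 is 1 m), then the opening, from 0 (shut) to 1 (fully open). In form: [[[rx, ry, rz], [tx, ty, tz], grip], ...]. A call has exactly 5 rows; each row is the pose to reach, as a shift and turn from the pose commanded when the call began, along the tool's axes at that moment; what a row does not reach only later rows make up. A row lasts 1/8 s, in which the tool goes at most 62.5 mm and 10.7 degrees, less where a joint would pass 70% of its speed; a pose out of reach is approached as far as the arm can. No shift or turn number may pass 1 either way. A call with a gripper value outside its range is refused whole. The fingers move at their own pace and stop on an object; "squeeze" is the grip in N (left out, the last holds). Time passes only in rows, so rows that repeat a pose let the fingers close, or fill a call up. It gives the time, the measured TCP pose, the force, the opening and the grip force at its end, in the units of the state.
- r.observe(): the state, without advancing time (a new reading comes with each control period).
- eyes.camera(name): name is "scene" or "top" or "wrist"; returns (picture, depth): 420x560x3 uint8, red, green, blue; 420x560 float32, m along the optical axis (not along the pixel's ray), 0 where there is no reading.
- eyes.camera_info(name): a dict with "K" (3x3 intrinsics, pixels), "k1" (the pictures are not rectified: a ray, as slopes to the right and down, at radius r is drawn at 1 + k1 r^2 times it, then the intrinsics apply), "R" (3x3) and "t" (3): a world point X has camera coordinates R X + t; the wrist camera has in their place "T_tool_cam" (4x4, takes a point from camera to tool coordinates, whose origin is the TCP and whose axes are the flange's). Camera axes: x right, y down, z forward; pixel columns grow to the right and rows downward; lengths in m; the calibration is good to about 2 mm. A picture is of the moment at which its call begins: read the wrist's pose just before it. camera_info takes no time and is no camera call.
- sign_off(): hands the job in; it is judged then, once.
The state is a dict: "t": time; "qpos": joint angles; "joint_vel": joint speeds; "joint_efforts": joint torques, N m; "tcp_pos": TCP position; "ee_rot": TCP orientation; "ft_force": force on the tool from outside, world axes, zero at the start; "ft_torque": the same for the moment, N m; "opening": opening from 0.0 (shut) to 1.0 (fully open); "grasp_force": force on a finger pad.
Only numpy, scipy, OpenCV 4.12 (cv2) and the standard library are available. Lean on these libraries where they do the work, as an engineer would, in place of code of your own. Each camera call takes 0.05 s, during which the arm holds its last target. There are 200 camera calls.

TASK

The spice tin is kept in the bamboo box that slopes on its steel easel on the ledge behind the stove. Slide the box's lid up along its grooves until it comes clear and lay it flat on the chopping board, bar upwards; then lift the steel tin out of the box and stand it upright on the bare wood of the same board, beside the lid. Set both down without dropping them, and leave everything else where it is.

Things in the scene. Friction and masses are not known exactly. Their poses are not given: they have to be found in the camera images.
- spice_box: Bamboo box, 124 (x) x 150 (y) x 79 mm (z), fixed on a steel easel on the ledge so that it slopes 30 degrees: its z axis leans 30 degrees from vertical towards the robot (about -x), its x axis runs up the slope, away from the robot. Origin: centre of its underside. Floor top at z=6 mm; cavity x -50 to 52, y -61 to 61 mm, up to z=66 mm. The low end wall reaches z=72 mm and stops the lid.
- groove_end (a point): Middle of the box's high, open end, at (62, 0, 66) mm in the box's frame: the lid can only leave here, after sliding about 120 mm along the box's +x. It runs in grooves in the two side walls (out to y=+-70, z 66 to 74 mm; play 2 mm in height, 1.75 mm each side) under lips that reach in to y=+-63 mm and up to z=79 mm.
- slide_lid: The box's loose bamboo lid, about 0.1 kg: plate 118 (x) x 136.5 (y) x 6 mm. Origin: centre of the plate's underside; z up through the bar. Closed, its origin is at (3.5, 0, 66) mm in the box's frame, axes parallel to the box's. A wooden grip bar stands on it at x=-22 mm: 14 mm thick (x), 50 mm long (y), z from 6 to 32 mm. It slides easily; only weight and friction hold it.
- lid_bar (a point): Grip point in the lid's bar, at (-22, 0, 27) mm in the lid's frame, 21 mm above the plate's top face and 5 mm below the bar's top.
- spice_tin: Steel spice tin with perforated cap, 38 mm diameter, 57 mm high, about 0.12 kg, loose. Origin: centre of its underside; z is its axis, cap at +z. At first hidden under the lid, standing square on the sloping floor of the box against the low end wall: origin near (-30, 0, 6) mm in the box's frame, up to 9 mm off in y, axis parallel to the box's z.
- chopping_board: Wooden chopping board lying to the right of the stove, 300 (x) x 200 (y) x 18 mm, fixed. Origin: centre of its underside; top at z=18 mm. A chopstick rest lies near its +x end; the rest of the board is free.
- steamer: Bystander: small closed bamboo steamer on the ledge, 147 mm diameter, 101 mm high. Origin: centre of the underside.
- tumbler: Bystander: glass tumbler on the ledge, 62 mm diameter, 95 mm high. Origin: centre of the underside.
- canister: Bystander: round plastic canister with a flip lid on the ledge, 84 mm diameter, 108 mm high. Origin: centre of the underside.
- chopstick_rest: Bystander: white ceramic chopstick rest on the board, 56 x 18 x 14 mm, long side along its x. Origin: centre of the underside.
- lighter: Bystander: long steel gas lighter lying on the counter just beyond the ledge, about 238 mm long along its x, 38 mm wide and 20 mm high. Origin: on the underside below its middle.
- pepper_mill: Bystander: wooden pepper mill beyond the board, 52 mm diameter, 138 mm high. Origin: centre of the underside.
- sauce_bottle: Bystander: brown glass bottle beyond the board, 58 mm diameter, 170 mm high. Origin: centre of the underside.
- ledge: Stainless steel ledge behind the stove, fixed, 160 (x) x 700 (y) mm, top at z=60 mm, with a thin rail along its back edge up to z=93 mm. The box's easel, steamer, tumbler and canister stand on it. Between it and the robot is a flat two-burner gas hob, 340 (x) x 640 (y) mm, with pan supports 49 mm high. Origin: on the counter below its centre.

How it is judged (in metres and radians):
On the way, in this order (a step that is already met when the one before it is completed fails the run):
1. The lid has been slid along its grooves more than half way, still lying in them (x of slide_lid in the frame of spice_box between 0.06 and 0.11 m and z of slide_lid in the frame of spice_box between 0.06 and 0.074 m and y of slide_lid in the frame of spice_box between -0.006 and 0.006 m and angle between the x axis of slide_lid and the x axis of spice_box, either way round below 0.12 rad and angle between the z axis of slide_lid and the z axis of spice_box, either way round below 0.12 rad), for 0.05 s.
2. The lid lies flat on the chopping board, let go, and the tin is still in the box (z of slide_lid in the frame of chopping_board between 0.013 and 0.023 m and x of slide_lid in the frame of chopping_board between -0.13 and 0.13 m and y of slide_lid in the frame of chopping_board between -0.08 and 0.08 m and angle between slide_lid's own z axis and vertical below 0.08 rad and contact force between slide_lid and the fingers below 0.1 N and x of spice_tin in the frame of spice_box between -0.05 and 0.05 m and z of spice_tin in the frame of spice_box between -0.01 and 0.03 m), for 0.1 s.
At the end, for the whole second after the job is handed in: Lid flat (0.08 rad) on the board, bar up, its centre 20 mm or more inside the board's edges, underside within 5 mm of the board's top; tin upright (0.08 rad), cap up, centre over the board, underside no more than 3 mm above the board's top; both at rest (z of slide_lid in the frame of chopping_board between 0.013 and 0.023 m and x of slide_lid in the frame of chopping_board between -0.13 and 0.13 m and y of slide_lid in the frame of chopping_board between -0.08 and 0.08 m and angle between each of slide_lid, spice_tin's own z axis and vertical below 0.08 rad and z of spice_tin in the frame of chopping_board between 0.013 and 0.021 m and x of spice_tin in the frame of chopping_board between -0.15 and 0.15 m and y of spice_tin in the frame of chopping_board between -0.1 and 0.1 m and linear speed of each of slide_lid, spice_tin below 0.02 m/s); the robot touches nothing.
It fails at once if The tin is dropped (falls freely, more than about 25 mm) (contact force between spice_tin and the fingers below 0.2 N and linear speed of spice_tin above 0.7 m/s).
It fails at once if The lid is dropped (falls freely, more than about 25 mm) (contact force between slide_lid and the fingers below 0.2 N and linear speed of slide_lid above 0.7 m/s).
It fails at once if A bystander (bamboo steamer, glass tumbler, canister, chopstick rest, gas lighter, pepper mill, sauce bottle) is moved more than 25 mm (distance of any of steamer, tumbler, canister, chopstick_rest, lighter, pepper_mill, sauce_bottle from where it was at the start of the episode above 0.025 m).
It also fails if it takes over 67 s, if anything falls off the work surface, if the arm or the gripper's body presses on something with over 40 N, if the wrist force passes 120 N, or if a joint passes its speed limit or range.

## Working session

There is one attempt and no reset: what is moved stays moved. The work goes in short steps, Python scripts to look and compute and a tool call to move; the robot and the scene stay as the last step left them, time stands still between calls to the robot, and variables do not carry over. Pictures are saved under pics/ and viewed, at most 10 in all, crops included, and the job is handed in when it is done.

Besides the shell and the picture viewer there is one more tool, called after "Emit:" as a command line: name --argument value ..., lists and objects as JSON in quotes. move_arm: Moves the arm, as the interface text tells. Its arguments: {"type":"object","properties":{"rows":{"type":"array"},"squeeze":{"type":"number"}},"required":["rows"]}

```bash
ls; mkdir -p pics; python3 - <<'E'
from plant import r, eyes
import cv2,numpy as np
np.set_printoptions(precision=4,suppress=True)
o=r.observe();print(o)
for n in ["scene","top"]:
    p,d=eyes.camera(n);cv2.imwrite(f"pics/{n}0.png",p[:,:,::-1]);np.save(f"pics/{n}0.npy",d)
    print(n,eyes.camera_info(n))
print(eyes.camera_info("wrist"))
E
```

```text
pics
{'t': 0.0, 'qpos': array([-65.5967,  26.8974,  -2.7834,  87.8749,   1.3813,  65.3747,
        -4.7148]), 'joint_vel': array([-0.0091,  0.0424,  0.0084, -0.0129,  0.1091,  0.0152,  0.0517]), 'joint_efforts': array([ -0.0002, -50.7965,  -0.081 , -23.6157,  -0.0614,   0.0379,
         0.0002]), 'tcp_pos': array([0.2963, 0.6058, 0.2215]), 'ee_rot': array([[-0.8984,  0.4393, -0.0008],
       [ 0.4393,  0.8984, -0.0018],
       [-0.0001, -0.002 , -1.    ]]), 'ft_force': array([-0.2498,  0.1546, -0.6417]), 'ft_torque': array([-0.0138,  0.05  ,  0.004 ]), 'grasp_force': 0.0, 'opening': 1.0075584010361853}
scene {'K': array([[488.7339,   0.    , 280.0053],
       [  0.    , 488.7339, 212.3792],
       [  0.    ,   0.    ,   1.    ]]), 'k1': -0.09046268403499873, 'R': array([[ 0.8143,  0.5804, -0.0094],
       [ 0.3176, -0.459 , -0.8297],
       [-0.4859,  0.6726, -0.5581]]), 't': array([-0.5053, -0.067 ,  1.5438])}
top {'K': array([[381.2317,   0.    , 265.8972],
       [  0.    , 381.2317, 199.2079],
       [  0.    ,   0.    ,   1.    ]]), 'k1': -0.09112421028251066, 'R': array([[-0.0048, -0.9998, -0.0209],
       [-0.9988,  0.0058, -0.0479],
       [ 0.048 ,  0.0206, -0.9986]]), 't': array([0.0418, 0.5931, 1.1843])}
{'K': array([[360.6605,   0.    , 284.1211],
       [  0.    , 360.6605, 209.3347],
       [  0.    ,   0.    ,   1.    ]]), 'k1': 0.033783889416359195, 'T_tool_cam': array([[-0.0006, -0.9706, -0.2407,  0.0654],
       [ 1.    , -0.0005, -0.0004, -0.0016],
       [ 0.0002, -0.2407,  0.9706, -0.1624],
       [ 0.    ,  0.    ,  0.    ,  1.    ]])}
```

View pics/scene0.png

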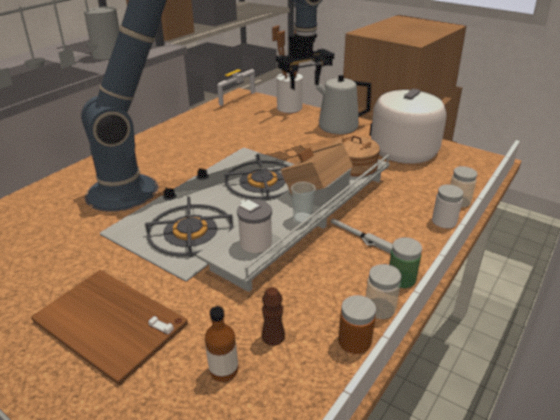

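View pics/top0.png

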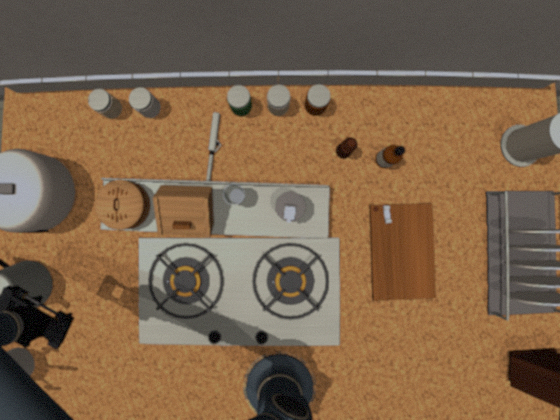

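Scene view: box near (320,165), board near (110,320). Top view: box (184,210) with bar (184,227), steamer to its left (121,204), tumbler to its right (234,195), board centre (403,252) and rest at (387,213). Next: point clouds from both cameras.

```bash
cat > h.py <<'E'
import numpy as np,cv2
np.set_printoptions(precision=4,suppress=True)
from plant import r,eyes
def cloud(name,d,pose=None):
    """world XYZ image (nan where no reading); pose=(R,p) of the tool for wrist"""
    c=eyes.camera_info(name);K=np.array(c['K']);k=c['k1']
    v,u=np.mgrid[:d.shape[0],:d.shape[1]]
    x=cv2.undistortPoints(np.stack([u,v],-1).reshape(-1,1,2).astype(float),K,np.array([k,0,0,0,0.]))[:,0]
    P=np.c_[x,np.ones(len(x))]*np.where(d>0,d,np.nan).reshape(-1,1)
    if name=='wrist':
        T=np.array(c['T_tool_cam']);P=P@T[:3,:3].T+T[:3,3];P=P@pose[0].T+pose[1]
    else: P=(P-c['t'])@np.array(c['R'])
    return P.reshape(*d.shape,3)
def plane(P):
    m=P.mean(0)
    for _ in range(4):
        n=np.linalg.svd(P-m,full_matrices=False)[2][2];e=(P-m)@n
        P=P[abs(e)<max(2*np.std(e),.001)];m=P.mean(0)
    return n*np.sign(n[2]),m,np.std((P-m)@n)
def shot(n,tag):
    o=r.observe();p,d=eyes.camera(n);cv2.imwrite(f"pics/{tag}.png",p[:,:,::-1]);np.save(f"pics/{tag}.npy",d)
    return o,p,cloud(n,d,(o['ee_rot'],o['tcp_pos']))
E
python3 - <<'E'
from h import *
T=cloud('top',np.load('pics/top0.npy'));S=cloud('scene',np.load('pics/scene0.npy'))
# board
for nm,C in (('top',T),('scene',S)):
    P=C.reshape(-1,3);P=P[np.isfinite(P).all(1)]
    print(nm,'counter z',np.median(P[(abs(P[:,0]-.3)<.03)&(abs(P[:,1]+.3)<.03)][:,2]))
    b=P[(P[:,2]>.011)&(P[:,2]<.025)&(P[:,0]>.2)&(P[:,0]<.62)&(P[:,1]<-.33)&(P[:,1]>-.62)]
    rc=cv2.minAreaRect((b[:,:2]*1000).astype(np.float32));print('board',len(b),rc,np.median(b[:,2]),b[:,:2].min(0),b[:,:2].max(0))
    q=P[(P[:,2]>.1)&(P[:,2]<.3)&(P[:,0]>.42)&(P[:,0]<.68)&(P[:,1]>.1)&(P[:,1]<.31)]
    print('box region',len(q),q.min(0),q.max(0))
for (v,u) in [(195,184),(203,175),(203,195),(214,184),(227,184),(224,184),(230,184),(222,184),(232,184),(187,162),(187,210),(232,156),(232,210),(195,234),(204,121),(190,205)]: print('top',u,v,T[v,u])
def ln(C,box):
    v0,v1,u0,u1=box;P=C[v0:v1,u0:u1].reshape(-1,3);return plane(P[np.isfinite(P).all(1)])
n,m,s=ln(T,(192,216,166,202));print('lid plane top',n,m,s,np.degrees(np.arccos(n[2])),np.degrees(np.arctan2(n[1],-n[0])))
I=cv2.imread('pics/top0.png')[170:250,90:250];J=cv2.imread('pics/scene0.png')[130:220,265:385]
cv2.imwrite('pics/crop.png',np.hstack([cv2.resize(I,(800,400),interpolation=2)[:,100:500],cv2.resize(J,(400,400))]))
E
```

```text
top counter z 0.016391408686672326
board 4595 ((425.9563903808594, -411.97857666015625), (299.7796936035156, 164.3283233642578), 0.3472747802734375) 0.019413416027672374 [ 0.2761 -0.4946] [ 0.5757 -0.33  ]
box region 2434 [0.4814 0.1016 0.1004] [0.6441 0.31   0.2018]
scene counter z 0.01787970750513391
board 7460 ((430.09930419921875, -409.7166748046875), (304.0160827636719, 163.8475341796875), 0.9000999331474304) 0.018580133563006772 [ 0.2771 -0.4938] [ 0.5831 -0.33  ]
box region 2448 [0.4835 0.1    0.1   ] [0.6334 0.31   0.2006]
top 184 195 [0.598  0.2587 0.1824]
top 175 203 [0.5763 0.2839 0.1808]
top 195 203 [0.5759 0.2277 0.1851]
top 184 214 [0.5463 0.2626 0.165 ]
top 184 227 [0.5107 0.2598 0.176 ]
top 184 224 [0.5188 0.2609 0.1718]
top 184 230 [0.5015 0.2672 0.1449]
top 184 222 [0.5242 0.2625 0.1651]
top 184 232 [0.4956 0.2689 0.1375]
top 162 187 [0.6235 0.3315 0.144 ]
top 210 187 [0.6233 0.1955 0.1332]
top 156 232 [ 0.4904  0.3933 -0.0009]
top 210 232 [0.4955 0.1943 0.1392]
top 234 195 [0.604  0.1337 0.0676]
top 121 204 [0.5758 0.452  0.1421]
top 205 190 [0.6135 0.2065 0.1518]
lid plane top [-0.4851  0.0173  0.8743] [0.5686 0.2613 0.1796] 0.001686672379012288 29.03682138994085 2.03711061829744
```

View pics/crop.png

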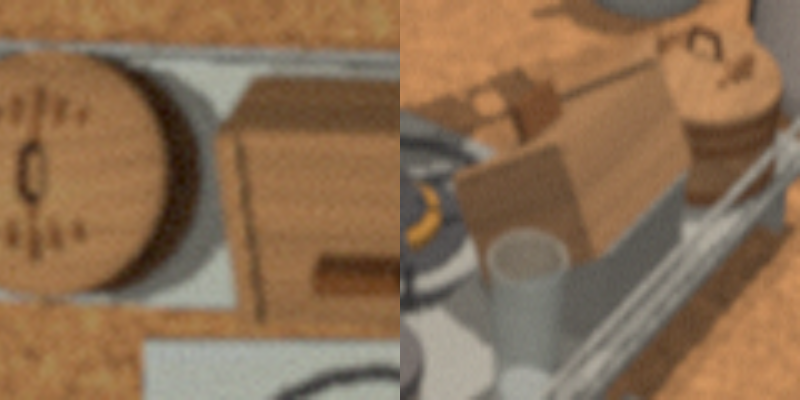

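Crop: bar near the low end of the lid, box almost square with the world axes, steamer 20 mm or so to its left. Next I work out a pre-grasp pose to look at it closely with the wrist camera.

```bash
cat >> h.py <<'E'
from scipy.spatial.transform import Rotation as Ro
def boxR(yaw=0,tilt=30):  # columns = box axes
    return Ro.from_euler('ZY',[yaw,-tilt],degrees=True).as_matrix()
def toolR(bx,y): # tool z = -box z, tool y = given unit vector in the box frame
    z=-bx[:,2];yy=bx@np.array(y,float);return np.c_[np.cross(yy,z),yy,z]
def rel(R,p):
    o=r.observe();R0=o['ee_rot'];rv=Ro.from_matrix(R0.T@R).as_rotvec(degrees=True);t=R0.T@(np.array(p)-o['tcp_pos'])
    print('turn',rv.round(2),'|%.1f|'%np.linalg.norm(rv),'shift',t.round(4),'|%.3f|'%np.linalg.norm(t))
E
python3 - <<'E'
from h import *
rel(toolR(boxR(-2),[1,0,0]),[.446,.26,.285])
T=cloud('top',np.load('pics/top0.npy'));P=T.reshape(-1,3);P=P[np.isfinite(P).all(1)]
b=P[(P[:,2]>.011)&(P[:,2]<.04)&(P[:,0]>.25)&(P[:,0]<.62)&(P[:,1]<-.25)&(P[:,1]>-.55)]
print(cv2.minAreaRect((b[:,:2]*1000).astype(np.float32)))
q=b[b[:,2]>.026];print('rest',q.min(0),q.max(0),len(q))
E
```

```text
turn [-26.67 -17.19  64.38] |71.8| shift [-0.2865 -0.2451 -0.063 ] |0.382|
((425.7369384765625, -390.52325439453125), (300.4974060058594, 204.18402099609375), 1.5866597890853882)
rest [ 0.2878 -0.4627  0.0261] [ 0.5693 -0.3076  0.0378] 73
```

The rows are not in the units I measure in: turns go in shares of 360 degrees. I convert before sending: 46 degrees / 360 = 0.1278.

Emit:
move_arm --rows '[[[-0.0111, -0.0069, 0.025], [-0.02, -0.02, -0.05], 1], [[-0.0222, -0.0139, 0.0528], [-0.07, -0.06, -0.063], 1], [[-0.0319, -0.0208, 0.0778], [-0.11, -0.1, -0.063], 1], [[-0.0417, -0.0278, 0.1028], [-0.155, -0.135, -0.063], 1], [[-0.0514, -0.0333, 0.1278], [-0.2, -0.17, -0.063], 1]]'

```text
t: 0.72
tcp_pos: [0.4018, 0.3638, 0.2854]
ee_rot: [[-0.283, 0.887, 0.364], [0.957, 0.285, 0.049], [-0.061, 0.362, -0.93]]
ft_force: [1.4, 0.0, 0.1]
opening: 1.004
grasp_force: 0.0
```

```bash
python3 - <<'E'
from h import *
rel(toolR(boxR(-2),[1,0,0]),[.446,.26,.285])
E
```

```text
turn [-8.08 -4.88 18.13] |20.4| shift [-0.1118  0.0096  0.0114] |0.113|
```

Scaled: 18 degrees / 360 = 0.05.

Emit:
move_arm --rows '[[[-0.0083, -0.0056, 0.0222], [-0.04, 0.004, 0.005], 1], [[-0.0222, -0.0139, 0.05], [-0.08, 0.01, 0.011], 1], [[-0.0222, -0.0139, 0.05], [-0.112, 0.01, 0.011], 1], [[-0.0222, -0.0139, 0.05], [-0.112, 0.01, 0.011], 1], [[-0.0222, -0.0139, 0.05], [-0.112, 0.01, 0.011], 1]]'

```text
t: 1.35
tcp_pos: [0.4467, 0.2627, 0.2864]
ee_rot: [[0.027, 0.867, 0.498], [1.0, -0.022, -0.017], [-0.004, 0.498, -0.867]]
ft_force: [0.1, -0.2, -0.1]
opening: 1.001
grasp_force: 0.0
```

```bash
python3 - <<'E'
from h import *
o,p,C=shot('wrist','w1');print(o['tcp_pos'],o['ee_rot'])
E
```

```text
[0.4467 0.2627 0.2864] [[ 0.0274  0.867   0.4976]
 [ 0.9996 -0.0219 -0.0168]
 [-0.0037  0.4979 -0.8672]]
```

View pics/w1.png

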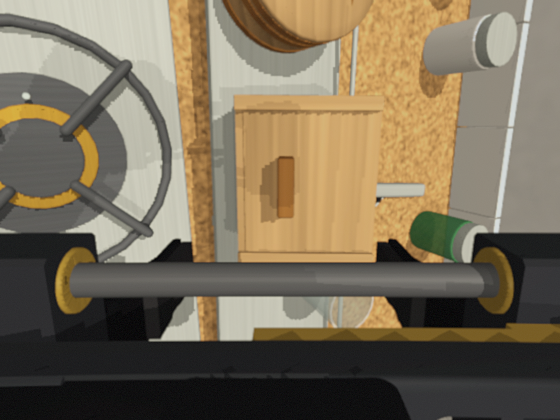

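Wrist view: box at columns 235–382, rows 96–262; bar at columns 278–294, rows 156–218, closing direction across it; edges are parallel to the image, so the yaw is about right. I'll fit the lid and bar.

```bash
cat > fit.py <<'E'
from h import *
def fit(C,u0=235,u1=382,v0=100,v1=235,name=''):
    Q=C[115:235,300:365].reshape(-1,3);Q=Q[np.isfinite(Q).all(1)]
    n,m,s=plane(Q);print(name,'lid plane n',n,'tilt',np.degrees(np.arccos(n[2])),'yaw',np.degrees(np.arctan2(-n[1],-n[0])),s)
    z=n;y=np.cross(z,[1,0,0]);y/=np.linalg.norm(y);x=np.cross(y,z);B=np.c_[x,y,z]
    h=(C-m)@B
    M=(h[...,2]>.018)&(h[...,2]<.035);M[:140]=0;M[230:]=0;M[:,:265]=0;M[:,310:]=0
    rc=cv2.minAreaRect((h[M][:,:2]*1000).astype(np.float32));top=np.median(h[M][:,2]);print('bar rect mm',rc,'height',top,M.sum())
    c=np.array([rc[0][0]/1000,rc[0][1]/1000,top]);print('bar top centre',m+B@c,'grip pt',m+B@(c-[0,0,.005]))
    vv,uu=np.nonzero(M);print('px',uu.mean(),vv.mean())
    return n,m,B,h
if __name__=='__main__':
    o=r.observe();C=cloud('wrist',np.load('pics/w1.npy'),(o['ee_rot'],o['tcp_pos']))
    n,m,B,h=fit(C)
    # lips/side edge of the box at +y (rows ~97-110), ends
    for v in (98,101,104,107,112): print(v,[h[v,u].round(4) for u in (245,370)])
    for u in (234,237,240,244,250,374,378,381): print(u,h[180,u].round(4))
    E=cv2.Canny(cv2.imread('pics/w1.png'),40,120)
    for v in (140,220): print(v,np.nonzero(E[v,220:400])[0]+220)
E
python3 fit.py
```

```text
lid plane n [-0.5002  0.0173  0.8657] tilt 30.03475310239384 yaw -1.9774309525069724 0.000551922272181531
bar rect mm ((-40.83125305175781, -5.650705337524414), (49.368560791015625, 13.293389320373535), 87.92578887939453) height 0.025795494204506327 992
bar top centre [0.5119 0.27   0.175 ] grip pt [0.5144 0.2699 0.1707]
px 285.8094758064516 187.2147177419355
98 [array([-0.0724,  0.0673,  0.0062]), array([0.0303, 0.0639, 0.0064])]
101 [array([-0.0725,  0.065 ,  0.0064]), array([0.03  , 0.0615, 0.0079])]
104 [array([-0.0727,  0.0626,  0.006 ]), array([0.0305, 0.0592, 0.0061])]
107 [array([-0.0725,  0.0602,  0.0089]), array([0.0306, 0.0568, 0.0061])]
112 [array([-0.0738,  0.0564, -0.0005]), array([0.0319, 0.0529, 0.0006])]
234 [-0.0978 -0.013  -0.0734]
237 [-0.0843 -0.0015 -0.0005]
240 [-0.0817 -0.0016 -0.0005]
244 [-0.0786 -0.0023 -0.0044]
250 [-0.0726 -0.0016  0.001 ]
374 [ 0.0371 -0.0052  0.0006]
378 [ 0.1073 -0.0503 -0.262 ]
381 [ 0.1129 -0.051  -0.2651]
140 [222 235 242 380 385 386 388 396 399]
220 [223 237 243 246 260 270 275 276 374 378 381 387 390 391 393 394 398]
```

```bash
python3 - <<'E'
from h import *
T=cloud('top',np.load('pics/top0.npy'))
n,m,s=plane(T[192:214,172:200].reshape(-1,3));bx=boxR(-2);
h=((T-np.array([.5144,.2699,.1707]))@bx)
M=np.zeros(T.shape[:2],bool);M[215:240,165:205]=1;M&=(abs(h[...,0])<.03)&(h[...,2]>-.008)&(abs(h[...,1])<.06)
print('top bar rel',np.median(h[M],0),h[M].min(0),h[M].max(0),M.sum(),np.argwhere(M).mean(0))
I=cv2.imread('pics/top0.png').astype(int);print(I[227,160:215,0])
g=np.array([.5144,.2699,.1707]);R=toolR(bx,[1,0,0])
rel(R,g+bx[:,2]*.045);rel(R,g-bx[:,2]*.017)
E
```

```text
Traceback (most recent call last):
  File "h.py", line 17, in plane
    n=np.linalg.svd(P-m,full_matrices=False)[2][2];e=(P-m)@n
      ~~~~~~~~~~~~~^^^^^^^^^^^^^^^^^^^^^^^^^
numpy.linalg.LinAlgError: SVD did not converge
```

```bash
python3 - <<'E'
from h import *
T=cloud('top',np.load('pics/top0.npy'))
bx=boxR(-2)
h=((T-np.array([.5144,.2699,.1707]))@bx)
M=np.zeros(T.shape[:2],bool);M[215:240,165:205]=1;M&=(abs(h[...,0])<.03)&(h[...,2]>-.008)&(abs(h[...,1])<.06)
print('top bar rel',np.median(h[M],0),h[M].min(0),h[M].max(0),M.sum(),np.argwhere(M).mean(0))
I=cv2.imread('pics/top0.png').astype(int);print(I[227,165:205,2])
g=np.array([.5144,.2699,.1707]);R=toolR(bx,[1,0,0])
rel(R,g+bx[:,2]*.045);rel(R,g-bx[:,2]*.017)
E
```

```text
top bar rel [ 0.0025 -0.0015  0.0057] [-0.0084 -0.026  -0.0078] [0.007  0.0239 0.0111] 127 [226.0079 181.0315]
[150 147 150 147 148 149 145 128 114 111 117 114 111 117 114 110 114 117
 112 112 115 113 114 109  96  80  96 100 109 111 131 150 158 153 161 160
 154 157 159 152]
turn [-0.14 -0.03  0.5 ] |0.5| shift [0.0091 0.001  0.0888] |0.089|
turn [-0.14 -0.03  0.5 ] |0.5| shift [0.009  0.0011 0.1508] |0.151|
```

Top view agrees to about 2 mm. Descend onto the bar.

Scaled: 0.5 degrees / 360 = 0.0014.

Emit:
move_arm --rows '[[[0, 0, 0.0014], [0.009, 0.001, 0.04], 0.6], [[0, 0, 0.0014], [0.009, 0.001, 0.08], 0.6], [[0, 0, 0.0014], [0.009, 0.001, 0.115], 0.6], [[0, 0, 0.0014], [0.009, 0.001, 0.138], 0.6], [[0, 0, 0.0014], [0.009, 0.001, 0.15], 0.6]]' --squeeze 20

```text
t: 2.02
tcp_pos: [0.5225, 0.2691, 0.1549]
ee_rot: [[0.035, 0.867, 0.497], [0.999, -0.029, -0.019], [-0.002, 0.497, -0.868]]
ft_force: [-0.2, 0.1, -0.3]
opening: 0.616
grasp_force: 0.0
```

Emit:
move_arm --rows '[[[0, 0, 0], [0, 0, 0], 0.4], [[0, 0, 0], [0, 0, 0], 0.15], [[0, 0, 0], [0, 0, 0], 0.0], [[0, 0, 0], [0, 0, 0], 0.0], [[0, 0, 0], [0, 0, 0], 0.0]]' --squeeze 20

```text
t: 2.65
tcp_pos: [0.5223, 0.2687, 0.1567]
ee_rot: [[0.036, 0.866, 0.498], [0.999, -0.032, -0.018], [0.0, 0.498, -0.867]]
ft_force: [-1.7, -0.5, 1.9]
opening: 0.162
grasp_force: 20.0
```

```bash
python3 - <<'E'
from h import *
bx=boxR(-2);g=np.array([.5144,.2699,.1707]);o=r.observe();print(o['opening']*87,o['grasp_force'],o['ft_force'],(o['tcp_pos']-g)@bx,o['ee_rot'])
rel(toolR(bx,[1,0,0]),o['tcp_pos']+bx[:,0]*.085)
E
```

```text
14.079925988479578 20.002058744430542 [-1.7292 -0.4608  1.8885] [-0.0002 -0.001  -0.0161] [[ 0.0363  0.8664  0.498 ]
 [ 0.9993 -0.0317 -0.0177]
 [ 0.0005  0.4983 -0.867 ]]
turn [-0.11  0.02 -0.08] |0.1| shift [ 0.0001  0.085  -0.0002] |0.085|
```

Emit:
move_arm --rows '[[[0, 0, 0], [0, 0.01, 0], 0], [[0, 0, 0], [0, 0.028, 0], 0], [[0, 0, 0], [0, 0.048, 0], 0], [[0, 0, 0], [0, 0.068, 0], 0], [[0, 0, 0], [0, 0.085, 0], 0]]' --squeeze 30

```text
t: 3.28
tcp_pos: [0.5921, 0.267, 0.1969]
ee_rot: [[0.035, 0.87, 0.492], [0.999, -0.03, -0.018], [-0.001, 0.492, -0.871]]
ft_force: [-13.9, 1.1, 4.9]
opening: 0.16
grasp_force: 30.0
```

```bash
python3 - <<'E'
from h import *
bx=boxR(-2);g=np.array([.5144,.2699,.1707]);o=r.observe();print(o['opening']*87,o['grasp_force'],o['ft_force'],(o['tcp_pos']-g)@bx)
rel(toolR(bx,[1,0,0]),o['tcp_pos'])
E
```

```text
13.949155177863059 30.01125544309616 [-13.8759   1.1286   4.9189] [ 0.0804 -0.0002 -0.0161]
turn [-0.53  0.07  0.04] |0.5| shift [0. 0. 0.] |0.000|
```

Emit:
move_arm --rows '[[[0, 0, 0], [0, 0, 0], 0], [[0, 0, 0], [0, 0, 0], 0], [[0, 0, 0], [0, 0.008, 0], 0], [[0, 0, 0], [0, 0.018, 0], 0], [[0, 0, 0], [0, 0.028, 0], 0]]'

```text
t: 3.9
tcp_pos: [0.615, 0.2659, 0.2095]
ee_rot: [[0.035, 0.871, 0.49], [0.999, -0.029, -0.02], [-0.003, 0.49, -0.872]]
ft_force: [-12.9, 0.9, 6.4]
opening: 0.161
grasp_force: 30.1
```

```bash
python3 - <<'E'
from h import *
bx=boxR(-2);g=np.array([.5144,.2699,.1707]);o=r.observe();print(o['opening']*87,o['grasp_force'],o['ft_force'],o['ft_torque'],(o['tcp_pos']-g)@bx)
rel(toolR(bx,[1,0,0]),o['tcp_pos'])
E
```

```text
13.974181660090968 30.101816654205322 [-12.9365   0.9339   6.4209] [0.1393 3.0462 0.1112] [ 0.1066 -0.0005 -0.0167]
turn [-0.65  0.14  0.08] |0.7| shift [0. 0. 0.] |0.000|
```

Emit:
move_arm --rows '[[[0, 0, 0], [0, 0, -0.001], 0], [[0, 0, 0], [0, 0.006, -0.0015], 0], [[0, 0, 0], [0, 0.014, -0.0015], 0], [[0, 0, 0], [0, 0.022, -0.0015], 0], [[0, 0, 0], [0, 0.03, -0.0015], 0]]'

```text
t: 4.53
tcp_pos: [0.6462, 0.2636, 0.229]
ee_rot: [[0.037, 0.867, 0.498], [0.999, -0.032, -0.019], [-0.0, 0.498, -0.867]]
ft_force: [-0.1, 0.6, -1.8]
opening: 0.16
grasp_force: 30.0
```

```bash
python3 - <<'E'
from h import *
bx=boxR(-2);g=np.array([.5144,.2699,.1707]);o=r.observe();print(o['opening']*87,o['grasp_force'],o['ft_force'],o['ft_torque'],(o['tcp_pos']-g)@bx)
rel(toolR(bx,[1,0,0]),o['tcp_pos'])
E
```

```text
13.923857125683696 30.000023245811462 [-0.062   0.57   -1.8391] [-0.0376  0.7545 -0.0318] [ 0.1434 -0.0016 -0.0155]
turn [-0.12  0.07 -0.11] |0.2| shift [0. 0. 0.] |0.000|
```

Lid is clear (only its weight is felt). Lift away.

Emit:
move_arm --rows '[[[0, 0, 0], [0, 0.004, -0.015], 0], [[0, 0, 0], [0, 0.008, -0.04], 0], [[0, 0, 0], [0, 0.012, -0.07], 0], [[0, 0, 0], [0, 0.015, -0.095], 0], [[0, 0, 0], [0, 0.015, -0.107], 0]]'

```text
t: 5.15
tcp_pos: [0.605, 0.2659, 0.3316]
ee_rot: [[0.036, 0.865, 0.5], [0.999, -0.032, -0.016], [0.002, 0.5, -0.866]]
ft_force: [-0.4, -0.6, -0.5]
opening: 0.158
grasp_force: 30.0
```

```bash
python3 - <<'E'
from h import *
R=toolR(boxR(0,0),[1,0,0])
print(r.observe()['ft_force'])
rel(R,[.52,.06,.33]);rel(R,[.334,-.39,.2])
E
```

```text
[-0.3776 -0.5731 -0.4982]
turn [30.    0.41 -2.06] |30.1| shift [-0.2088 -0.0677 -0.0378] |0.223|
turn [30.    0.41 -2.06] |30.1| shift [-0.6655 -0.2791 -0.0109] |0.722|
```

Scaled: 30 degrees / 360 = 0.0833.

Emit:
move_arm --rows '[[[0.0111, 0, -0.0008], [-0.025, -0.008, -0.005], 0], [[0.0278, 0, -0.0019], [-0.065, -0.021, -0.012], 0], [[0.0472, 0, -0.0028], [-0.11, -0.036, -0.02], 0], [[0.0667, 0.0008, -0.0042], [-0.16, -0.052, -0.029], 0], [[0.0833, 0.0011, -0.0056], [-0.21, -0.068, -0.038], 0]]'

```text
t: 5.78
tcp_pos: [0.519, 0.0567, 0.3285]
ee_rot: [[0.001, 1.0, -0.005], [1.0, -0.001, -0.002], [-0.002, -0.005, -1.0]]
ft_force: [0.6, -0.4, -1.6]
opening: 0.16
grasp_force: 30.0
```

```bash
python3 - <<'E'
from h import *
R=toolR(boxR(0,0),[1,0,0])
print(r.observe()['opening'])
rel(R,[.334,-.39,.2])
E
```

```text
0.15971812015419318
turn [-0.29  0.1  -0.07] |0.3| shift [-0.4467 -0.1838  0.1302] |0.500|
```

Emit:
move_arm --rows '[[[0, 0, 0], [-0.045, -0.018, 0], 0], [[0, 0, 0], [-0.095, -0.038, 0], 0], [[0, 0, 0], [-0.145, -0.058, 0], 0], [[0, 0, 0], [-0.195, -0.078, 0.01], 0], [[0, 0, 0], [-0.245, -0.098, 0.03], 0]]'

```text
t: 6.4
tcp_pos: [0.4208, -0.1882, 0.2993]
ee_rot: [[0.001, 1.0, 0.0], [1.0, -0.001, -0.003], [-0.003, 0.0, -1.0]]
ft_force: [1.0, -1.2, -1.2]
opening: 0.16
grasp_force: 30.0
```

Emit:
move_arm --rows '[[[0, 0, 0], [-0.045, -0.018, 0.02], 0], [[0, 0, 0], [-0.095, -0.04, 0.045], 0], [[0, 0, 0], [-0.145, -0.062, 0.07], 0], [[0, 0, 0], [-0.185, -0.08, 0.09], 0], [[0, 0, 0], [-0.2, -0.086, 0.1], 0]]'

```text
t: 7.02
tcp_pos: [0.3322, -0.3887, 0.1986]
ee_rot: [[0.006, 1.0, -0.005], [1.0, -0.006, -0.003], [-0.003, -0.005, -1.0]]
ft_force: [0.7, 2.1, -1.7]
opening: 0.16
grasp_force: 30.0
```

```bash
python3 - <<'E'
from h import *
o,p,C=shot('wrist','w2');print(o['tcp_pos'],o['opening']*87,o['ft_force'])
P,Q,Cs=shot('scene','s2')
E
```

```text
[ 0.3322 -0.3887  0.1986] 13.957132512963355 [ 0.6762  2.0677 -1.6645]
```

View pics/w2.png

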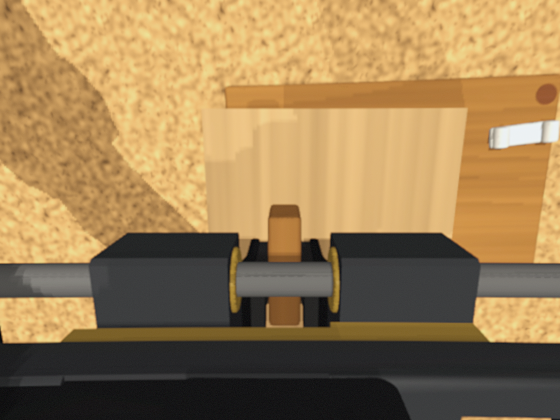

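Wrist view: the lid (cols 205–465, from row 107) is held level over the board, bar between the fingers; board's edge appears at row 85–105, with a slight yaw; rest at (525,133). Check the lid's plane and the board's height and pose.

```bash
python3 - <<'E'
from h import *
o=r.observe();C=cloud('wrist',np.load('pics/w2.npy'),(o['ee_rot'],o['tcp_pos']))
n,m,s=plane(np.r_[C[120:200,220:450].reshape(-1,3)]);print('lid',n,m,s)
L=C[112:225];M=abs(L[...,2]-m[2])<.01;L=L[M];print('lid x range',np.percentile(L[:,0],[.5,99.5]),'ymax',np.percentile(L[:,1],99.5))
B=C[120:225,470:535].reshape(-1,3);B=B[B[:,2]<.03];n,b,s=plane(B);print('board',n,b,s)
print('edge +y board',[C[v,u] for v,u in((95,300),(90,400),(84,500))])
E=C[70:112].reshape(-1,3);E=E[(E[:,2]>.012)&(E[:,2]<.03)];
for x in (.33,.38,.44,.5):
    k=abs(E[:,0]-x)<.006;print(x,E[k][:,1].max() if k.any() else None)
print('rest',C[125:145,500:550].reshape(-1,3)[C[125:145,500:550,2].ravel()>.024].mean(0))
rel(toolR(boxR(0,0),[1,0,0]),[.334,-.39,.04])
print((o['tcp_pos'][2]-m[2]))
E
```

```text
Traceback (most recent call last):
  File "h.py", line 17, in plane
    n=np.linalg.svd(P-m,full_matrices=False)[2][2];e=(P-m)@n
      ~~~~~~~~~~~~~^^^^^^^^^^^^^^^^^^^^^^^^^
numpy.linalg.LinAlgError: SVD did not converge
```

```bash
sed -i 's/^    m=P.mean(0)$/    P=P[np.isfinite(P).all(1)];m=P.mean(0)/' h.py; python3 - <<'E'
from h import *
o=r.observe();C=cloud('wrist',np.load('pics/w2.npy'),(o['ee_rot'],o['tcp_pos']))
n,m,s=plane(np.r_[C[120:200,220:450].reshape(-1,3)]);print('lid',n,m,s)
L=C[112:225];M=abs(L[...,2]-m[2])<.01;L=L[M];print('lid x range',np.percentile(L[:,0],[.5,99.5]),'ymax',np.percentile(L[:,1],99.5))
B=C[120:225,470:535].reshape(-1,3);B=B[B[:,2]<.03];n,b,s=plane(B);print('board',n,b,s)
E=C[70:112].reshape(-1,3);E=E[(E[:,2]>.012)&(E[:,2]<.03)];
for x in (.33,.38,.44,.5):
    k=abs(E[:,0]-x)<.006;print(x,E[k][:,1].max() if k.any() else None)
G=C[115:150,480:560].reshape(-1,3);print('rest',G[(G[:,2]>.024)&(G[:,2]<.04)].mean(0))
rel(toolR(boxR(0,0),[1,0,0]),[.334,-.39,.04])
print((o['tcp_pos'][2]-m[2]))
E
```

```text
lid [0.0055 0.0011 1.    ] [ 0.3554 -0.3422  0.1934] 0.0004943966857126078
lid x range [0.2955 0.4124] ymax -0.32079242428628135
board [0.002  0.0009 1.    ] [ 0.5353 -0.3804  0.0182] 0.0006025496175331647
0.33 -0.2919983923748748
0.38 -0.29180909916875025
0.44 -0.2907333346392091
0.5 -0.2885042766166821
rest [ 0.5458 -0.3383  0.0283]
turn [-0.3   0.12 -0.31] |0.5| shift [-0.0019  0.0021  0.1586] |0.159|
0.0052297919351978195
```

Scaled: -0.3 degrees / 360 = -0.0008.

Emit:
move_arm --rows '[[[0, 0, 0], [0, 0.002, 0.03], 0], [[0, 0, 0], [0, 0.002, 0.07], 0], [[0, 0, 0], [0, 0.002, 0.11], 0], [[0, 0, 0], [0, 0.002, 0.14], 0], [[-0.0008, 0, 0], [0, 0.002, 0.157], 0]]'

```text
t: 7.75
tcp_pos: [0.3373, -0.3852, 0.0415]
ee_rot: [[-0.001, 1.0, 0.002], [1.0, 0.001, -0.001], [-0.001, 0.002, -1.0]]
ft_force: [0.2, 0.6, -1.5]
opening: 0.156
grasp_force: 30.0
```

Emit:
move_arm --rows '[[[0, 0, 0], [0, 0, 0.003], 0], [[0, 0, 0], [0, 0, 0.006], 0], [[0, 0, 0], [0, 0, 0.009], 0], [[0, 0, 0], [0, 0, 0.011], 0], [[0, 0, 0], [0, 0, 0.011], 0]]'

```text
t: 8.38
tcp_pos: [0.3364, -0.387, 0.0317]
ee_rot: [[0.001, 1.0, 0.003], [1.0, -0.001, -0.002], [-0.002, 0.003, -1.0]]
ft_force: [0.6, 1.0, -1.4]
opening: 0.157
grasp_force: 30.0
```

Emit:
move_arm --rows '[[[0, 0, 0], [0, 0, 0.001], 0], [[0, 0, 0], [0, 0, 0.002], 0], [[0, 0, 0], [0, 0, 0.003], 0], [[0, 0, 0], [0, 0, 0.003], 0], [[0, 0, 0], [0, 0, 0.003], 0]]'

```text
t: 9.0
tcp_pos: [0.3364, -0.3871, 0.0293]
ee_rot: [[0.002, 1.0, 0.003], [1.0, -0.002, -0.002], [-0.002, 0.003, -1.0]]
ft_force: [-1.4, 1.8, 7.1]
opening: 0.159
grasp_force: 30.0
```

Touching (+8 N). Release and rise.

Emit:
move_arm --rows '[[[0, 0, 0], [0, 0, 0.002], 0.2], [[0, 0, 0], [0, 0, 0.002], 0.3], [[0, 0, 0], [0, 0, 0.002], 0.4], [[0, 0, 0], [0, 0, 0.002], 0.5], [[0, 0, 0], [0, 0, 0.002], 0.5]]'

```text
t: 9.62
tcp_pos: [0.3363, -0.387, 0.0265]
ee_rot: [[0.002, 1.0, 0.003], [1.0, -0.002, -0.002], [-0.002, 0.003, -1.0]]
ft_force: [-0.6, 0.2, 0.1]
opening: 0.481
grasp_force: 0.0
```

Emit:
move_arm --rows '[[[0, 0, 0], [0, 0, -0.01], 0.5], [[0, 0, 0], [0, 0, -0.04], 0.5], [[0, 0, 0], [0, 0, -0.09], 0.5], [[0, 0, 0], [0, 0, -0.15], 0.5], [[0, 0, 0], [0, 0, -0.2], 0.5]]'

```text
t: 10.25
tcp_pos: [0.3356, -0.3869, 0.2294]
ee_rot: [[0.002, 1.0, 0.004], [1.0, -0.002, -0.003], [-0.003, 0.004, -1.0]]
ft_force: [0.6, 0.4, -0.0]
opening: 0.499
grasp_force: 0.0
```

```bash
python3 - <<'E'
from h import *
o,p,C=shot('wrist','w3');print(o['tcp_pos'],o['ft_force'])
n,m,s=plane(C[120:200,250:400].reshape(-1,3));print('centre region',n,m,s)
T=toolR(boxR(-2),[0,1,0])
# tin origin expected: box frame from bar pt: bar at box (-18.5,0,93)
bx=boxR(-2);g=np.array([.5144,.2699,.1707]);org=g-bx@[-.0185,0,.093];print('box origin',org)
look=org+bx@[-.03,0,.063]+bx[:,2]*.14
print(look);rel(T,look);rel(toolR(boxR(0,0),[1,0,0]),[.47,0,.33])
I=np.array(shot('top','t3')[1])
E
```

```text
[ 0.3356 -0.3869  0.2294] [ 0.5845  0.3606 -0.0385]
centre region [ 0.043  -0.0008  0.9991] [ 0.378  -0.3625  0.0229] 0.001806744257881867
box origin [0.5769 0.2677 0.0994]
[0.4495 0.2722 0.2602]
turn [-22.85 -22.78 -85.94] |91.8| shift [ 0.6623  0.1103 -0.0299] |0.672|
turn [ 0.75  0.55 -0.16] |0.9| shift [ 0.3896  0.1325 -0.0968] |0.423|
```

Scaled: -38 degrees / 360 = -0.1056.

Emit:
move_arm --rows '[[[0, 0, -0.0111], [0.04, 0.007, -0.03], 0.5], [[0, 0, -0.0333], [0.095, 0.016, -0.06], 0.5], [[0, 0, -0.0556], [0.15, 0.025, -0.06], 0.5], [[0, 0, -0.0806], [0.205, 0.034, -0.06], 0.5], [[0, 0, -0.1056], [0.26, 0.043, -0.06], 0.5]]'

```text
t: 10.98
tcp_pos: [0.3785, -0.1247, 0.286]
ee_rot: [[-0.618, 0.786, 0.003], [0.786, 0.618, -0.002], [-0.003, 0.001, -1.0]]
ft_force: [0.5, 0.7, -0.3]
opening: 0.501
grasp_force: 0.0
```

```bash
python3 - <<'E'
from h import *
o=r.observe();print(o['qpos']);rel(toolR(boxR(-2),[0,1,0]),[.4495,.2722,.2602])
E
```

```text
[-15.489   -5.1686  25.9919 118.4526   2.5517  66.015   47.5767]
turn [-13.04 -27.85 -48.62] |57.5| shift [0.2681 0.3012 0.0253] |0.404|
```

Scaled: -42 degrees / 360 = -0.1167.

Emit:
move_arm --rows '[[[-0.0028, -0.0083, -0.0222], [0.035, 0.04, 0], 0.5], [[-0.0083, -0.0222, -0.0444], [0.07, 0.08, 0.003], 0.5], [[-0.0167, -0.0389, -0.0694], [0.11, 0.122, 0.008], 0.5], [[-0.025, -0.0528, -0.0944], [0.15, 0.165, 0.013], 0.5], [[-0.0306, -0.0667, -0.1167], [0.19, 0.21, 0.018], 0.5]]'

```text
t: 11.6
tcp_pos: [0.4275, 0.1539, 0.2676]
ee_rot: [[-0.886, 0.152, 0.439], [0.146, 0.988, -0.047], [-0.44, 0.023, -0.897]]
ft_force: [2.6, -1.1, 0.3]
opening: 0.499
grasp_force: 0.0
```

```bash
python3 - <<'E'
from h import *
o=r.observe();print(o['qpos']);rel(toolR(boxR(-2),[0,1,0]),[.4495,.2722,.2602])
E
```

```text
[-33.2745  -6.9941  -3.7609 127.6233  25.7326  42.6221  27.3471]
turn [-2.01 -3.78 -6.55] |7.8| shift [0.001  0.12   0.0108] |0.121|
```

Scaled: -6.5 degrees / 360 = -0.0181.

Emit:
move_arm --rows '[[[-0.0028, -0.0056, -0.0083], [0, 0.04, 0.004], 0.5], [[-0.0056, -0.0111, -0.0181], [0.001, 0.085, 0.008], 0.5], [[-0.0056, -0.0111, -0.0181], [0.001, 0.12, 0.011], 0.5], [[-0.0056, -0.0111, -0.0181], [0.001, 0.12, 0.011], 0.5], [[-0.0056, -0.0111, -0.0181], [0.001, 0.12, 0.011], 0.5]]'

```text
t: 12.22
tcp_pos: [0.4505, 0.2693, 0.2593]
ee_rot: [[-0.866, 0.042, 0.499], [0.036, 0.999, -0.022], [-0.5, -0.001, -0.866]]
ft_force: [-0.7, -0.5, 0.7]
opening: 0.502
grasp_force: 0.0
```

```bash
python3 - <<'E'
from h import *
o,p,C=shot('wrist','w4');print(o['tcp_pos'],o['qpos'])
rel(toolR(boxR(-2),[0,1,0]),[.4495,.2722,.2602])
shot('top','t4')
E
```

```text
[0.4505 0.2693 0.2593] [-38.2438   1.8685 -11.2251 121.964   36.124   42.5934  14.0727]
turn [-0.26 -0.01 -0.36] |0.4| shift [ 0.0007  0.0031 -0.0011] |0.003|
```

View pics/w4.png

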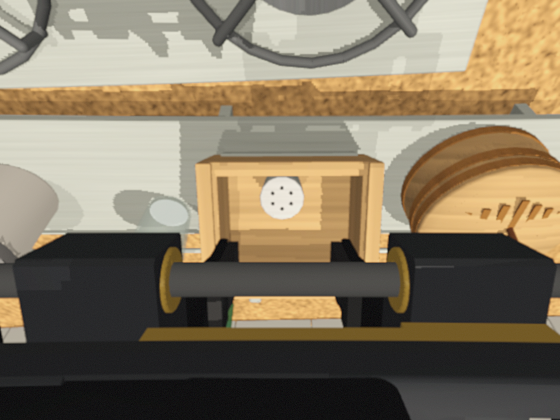

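The open box shows the tin's white cap at (281,198), standing against the low wall (row 175). Measure it, and check it against the top view.

```bash
python3 - <<'E'
from h import *
bx=boxR(-2);org=np.array([.5769,.2677,.0994])
o=r.observe()
for nm,tag,reg in (('wrist','w4',(170,226,250,312)),('top','t4',(200,240,165,205))):
    C=cloud(nm,np.load(f'pics/{tag}.npy'),(o['ee_rot'],o['tcp_pos']));b=(C-org)@bx
    I=cv2.imread(f'pics/{tag}.png').astype(int);M=np.zeros(I.shape[:2],bool);v0,v1,u0,u1=reg;M[v0:v1,u0:u1]=1
    M&=(abs(b[...,2]-.063)<.012)&(abs(b[...,0])<.07)&(abs(b[...,1])<.055)&(I.min(2)>110)
    P=b[M]
    if len(P)<5: print(nm,len(P));continue
    c,rad=cv2.minEnclosingCircle((P[:,:2]*1000).astype(np.float32));print(nm,len(P),'circle',c,rad,'z',np.median(P[:,2]),'mean',P.mean(0),'px',np.argwhere(M).mean(0))
C=cloud('wrist',np.load('pics/w4.npy'),(o['ee_rot'],o['tcp_pos']));b=(C-org)@bx
print('walls row 200:',[b[200,u].round(4) for u in (200,205,210,225,240,330,345,355,368,374,379)])
print('low wall',[b[v,281].round(4) for v in (158,162,166,170,174,178,182,190,198,206,214)])
E
```

```text
wrist 1858 circle (-40.38163375854492, -8.258772850036621) 29.02805519104004 z 0.06379192170651402 mean [-0.0353 -0.0075  0.0641] px [192.0635 281.563 ]
top 116 circle (-31.374372482299805, -6.381039619445801) 19.00785255432129 z 0.06463916250398954 mean [-0.0293 -0.0067  0.0647] px [223.7414 185.8276]
walls row 200: [array([-0.0324, -0.0733,  0.0797]), array([-0.0321, -0.0695,  0.0784]), array([-0.0325, -0.0651,  0.0803]), array([-0.0214, -0.0618,  0.0299]), array([-0.0163, -0.0505,  0.0072]), array([-0.0158,  0.0408,  0.0072]), array([-0.0154,  0.0562,  0.0062]), array([-0.0222,  0.0603,  0.0369]), array([-0.0314,  0.0626,  0.0789]), array([-0.0315,  0.0674,  0.0793]), array([-0.0316,  0.0713,  0.0797])]
low wall [array([-0.0618, -0.008 ,  0.0403]), array([-0.062 , -0.0076,  0.0735]), array([-0.0586, -0.0076,  0.072 ]), array([-0.0546, -0.0077,  0.0665]), array([-0.0513, -0.0078,  0.0666]), array([-0.0475, -0.0078,  0.0637]), array([-0.0438, -0.0079,  0.0622]), array([-0.0373, -0.0079,  0.0642]), array([-0.0301, -0.008 ,  0.0628]), array([-0.023 , -0.0081,  0.0626]), array([-0.0159, -0.0081,  0.0628])]
```

```bash
python3 - <<'E'
from h import *
bx=boxR(-2);org=np.array([.5769,.2677,.0994]);T=toolR(bx,[0,1,0])
for z in (.09,.026): print(org+bx@[-.0305,-.0075,z]);rel(T,org+bx@[-.0305,-.0075,z])
E
```

```text
[0.5053 0.2627 0.1621]
turn [-0.24  0.01 -0.38] |0.4| shift [ 0.0014 -0.0039  0.112 ] |0.112|
[0.5372 0.2616 0.1067]
turn [-0.24  0.01 -0.38] |0.4| shift [ 0.0014 -0.0037  0.176 ] |0.176|
```

Scaled: -0.4 degrees / 360 = -0.0011.

Emit:
move_arm --rows '[[[-0.0006, 0, -0.0011], [0.0015, -0.004, 0.03], 0.65], [[-0.0006, 0, -0.0011], [0.0015, -0.004, 0.065], 0.65], [[-0.0006, 0, -0.0011], [0.0015, -0.004, 0.095], 0.65], [[-0.0006, 0, -0.0011], [0.0015, -0.004, 0.108], 0.65], [[-0.0006, 0, -0.0011], [0.0015, -0.004, 0.112], 0.65]]'

```text
t: 12.95
tcp_pos: [0.5053, 0.2637, 0.1621]
ee_rot: [[-0.865, 0.034, 0.5], [0.029, 0.999, -0.017], [-0.5, -0.0, -0.866]]
ft_force: [-0.4, -0.3, 0.8]
opening: 0.648
grasp_force: 0.0
```

```bash
python3 - <<'E'
from h import *
bx=boxR(-2);org=np.array([.5769,.2677,.0994]);T=toolR(bx,[0,1,0])
rel(T,org+bx@[-.0305,-.0075,.026]);print(r.observe()['opening'])
E
```

```text
turn [0.   0.01 0.06] |0.1| shift [ 0.    -0.001  0.064] |0.064|
0.6475496148106066
```

Emit:
move_arm --rows '[[[0, 0, 0], [0, -0.001, 0.015], 0.65], [[0, 0, 0], [0, -0.001, 0.032], 0.65], [[0, 0, 0], [0, -0.001, 0.05], 0.65], [[0, 0, 0], [0, -0.001, 0.06], 0.65], [[0, 0, 0], [0, -0.001, 0.064], 0.65]]' --squeeze 20

```text
t: 13.58
tcp_pos: [0.5373, 0.2625, 0.1071]
ee_rot: [[-0.865, 0.033, 0.501], [0.029, 0.999, -0.016], [-0.501, 0.0, -0.866]]
ft_force: [0.6, 0.2, 0.1]
opening: 0.648
grasp_force: 0.0
```

Emit:
move_arm --rows '[[[0, 0, 0], [0, 0, 0], 0.55], [[0, 0, 0], [0, 0, 0], 0.45], [[0, 0, 0], [0, 0, 0], 0.35], [[0, 0, 0], [0, 0, 0], 0.25], [[0, 0, 0], [0, 0, 0], 0.2]]' --squeeze 20

```text
t: 14.2
tcp_pos: [0.5373, 0.2627, 0.1073]
ee_rot: [[-0.865, 0.033, 0.501], [0.029, 0.999, -0.016], [-0.501, 0.001, -0.866]]
ft_force: [-2.5, 1.3, 4.5]
opening: 0.419
grasp_force: 20.0
```

Emit:
move_arm --rows '[[[0, 0, 0], [0, 0, 0], 0.2], [[0, 0, 0], [0, 0, -0.01], 0.2], [[0, 0, 0], [0, 0, -0.03], 0.2], [[0, 0, 0], [0, 0, -0.06], 0.2], [[0, 0, 0], [0, 0, -0.09], 0.2]]' --squeeze 30

```text
t: 14.82
tcp_pos: [0.491, 0.2631, 0.185]
ee_rot: [[-0.866, 0.034, 0.499], [0.029, 0.999, -0.018], [-0.499, -0.001, -0.867]]
ft_force: [-0.5, 0.1, -0.5]
opening: 0.421
grasp_force: 29.9
```

Emit:
move_arm --rows '[[[0, 0, 0], [0, 0, -0.03], 0.2], [[0, 0, 0], [0, 0, -0.06], 0.2], [[0, 0, 0], [-0.01, 0, -0.085], 0.2], [[0, 0, 0], [-0.02, 0, -0.1], 0.2], [[0, 0, 0], [-0.02, 0, -0.1], 0.2]]'

```text
t: 15.45
tcp_pos: [0.4595, 0.2649, 0.2826]
ee_rot: [[-0.865, 0.034, 0.501], [0.03, 0.999, -0.015], [-0.502, 0.002, -0.865]]
ft_force: [-0.8, 0.0, -0.9]
opening: 0.421
grasp_force: 29.9
```

```bash
python3 - <<'E'
from h import *
o,p,C=shot('wrist','w5');print(o['tcp_pos'],o['qpos'],o['opening']*87,o['ft_force'])
R=toolR(boxR(0,0),[0,1,0]);rel(R,[.45,.05,.33])
T=cloud('top',np.load('pics/t4.npy'));L=T[240:300,372:420].reshape(-1,3);L=L[np.isfinite(L).all(1)]
L=L[(L[:,2]>.0225)&(L[:,2]<.03)];print('lid on board',L.min(0),L.max(0),len(L))
E
```

```text
[0.4595 0.2649 0.2826] [-36.3953   0.5838 -11.3906 119.9559  33.4976  43.9951  18.9761] 36.66125808311044 [-0.7825  0.0403 -0.8829]
turn [-0.51 30.   -1.89] |30.1| shift [-0.0228 -0.2146 -0.0432] |0.220|
lid on board [ 0.2784 -0.4398  0.0225] [ 0.4636 -0.2909  0.03  ] 1335
```

Scaled: 30 degrees / 360 = 0.0833.

Emit:
move_arm --rows '[[[0, 0.0111, 0], [-0.003, -0.03, -0.006], 0.2], [[0, 0.0278, 0], [-0.007, -0.07, -0.014], 0.2], [[0, 0.0472, -0.0028], [-0.012, -0.12, -0.024], 0.2], [[0, 0.0667, -0.0042], [-0.018, -0.17, -0.034], 0.2], [[-0.0014, 0.0833, -0.0056], [-0.023, -0.215, -0.043], 0.2]]'

```text
t: 16.12
tcp_pos: [0.4501, 0.0481, 0.3295]
ee_rot: [[-1.0, -0.002, -0.005], [-0.002, 1.0, -0.001], [0.005, -0.001, -1.0]]
ft_force: [0.6, -0.2, -2.1]
opening: 0.417
grasp_force: 29.9
```

```bash
python3 - <<'E'
from h import *
o=r.observe();print(o['qpos'],o['opening'])
rel(toolR(boxR(0,0),[.7071,.7071,0]),[.483,-.425,.2])
E
```

```text
[-19.7879   0.575    8.4749 107.8641  -0.1131  71.8324  78.8446] 0.41670722636574437
turn [-0.13 -0.24 45.12] |45.1| shift [-0.0325 -0.4731  0.1296] |0.492|
```

Scaled: 23 degrees / 360 = 0.0639.

Emit:
move_arm --rows '[[[0, 0, 0.0083], [-0.003, -0.04, 0], 0.2], [[0, 0, 0.0222], [-0.006, -0.09, 0], 0.2], [[0, 0, 0.0361], [-0.01, -0.145, 0], 0.2], [[0, 0, 0.05], [-0.013, -0.2, 0.01], 0.2], [[0, 0, 0.0639], [-0.017, -0.25, 0.025], 0.2]]'

```text
t: 16.75
tcp_pos: [0.4676, -0.2018, 0.3039]
ee_rot: [[-0.92, 0.392, -0.001], [0.392, 0.92, -0.001], [0.001, -0.001, -1.0]]
ft_force: [0.5, 0.4, -2.3]
opening: 0.42
grasp_force: 29.9
```

```bash
python3 - <<'E'
from h import *
o=r.observe();print(o['qpos'],o['opening'])
rel(toolR(boxR(0,0),[.7071,.7071,0]),[.483,-.425,.16])
E
```

```text
[ -3.1252   7.2267  24.3392 104.7475  -3.1234  68.7429  89.1058] 0.4195527624726232
turn [-0.07 -0.04 21.93] |21.9| shift [-0.1017 -0.1992  0.144 ] |0.266|
```

Scaled: 22 degrees / 360 = 0.0611.

Emit:
move_arm --rows '[[[0, 0, 0.0139], [-0.022, -0.043, 0.03], 0.2], [[0, 0, 0.0278], [-0.044, -0.086, 0.06], 0.2], [[0, 0, 0.0417], [-0.066, -0.13, 0.09], 0.2], [[0, 0, 0.0528], [-0.088, -0.172, 0.12], 0.2], [[0, 0, 0.0611], [-0.102, -0.199, 0.14], 0.2]]'

```text
t: 17.38
tcp_pos: [0.4832, -0.4245, 0.1618]
ee_rot: [[-0.706, 0.708, -0.005], [0.708, 0.706, 0.001], [0.004, -0.003, -1.0]]
ft_force: [0.1, 0.5, -0.8]
opening: 0.417
grasp_force: 29.9
```

```bash
python3 - <<'E'
from h import *
o,p,C=shot('wrist','w6');o2,q,_=shot('scene','s6');print(o['tcp_pos'],o['qpos'])
rel(toolR(boxR(0,0),[.7071,.7071,0]),[.483,-.425,.038])
cv2.imwrite('pics/v6.png',np.hstack([p[:,:,::-1][::2,::2],cv2.resize(q[:,:,::-1][210:420,20:300],(560,420))[::2,::2]*0+q[:,:,::-1][210:420,20:300]]))
E
```

```text
[ 0.4832 -0.4245  0.1618] [ 15.8149  29.4044  30.748   97.411  -17.0166  58.1405  97.3476]
turn [-0.29 -0.33 -0.18] |0.5| shift [-0.0014  0.0018  0.1228] |0.123|
```

View pics/v6.png

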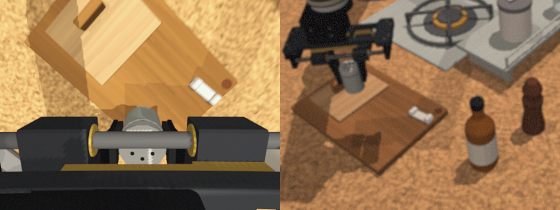

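Left part: the tin's cap sits between the fingers with part of its side visible; right part (scene) hints that the tin may lean. Zoom in and measure its axis.

```bash
python3 - <<'E'
from h import *
o=r.observe();a=cv2.imread('pics/w6.png');b=cv2.imread('pics/s6.png')
cv2.imwrite('pics/v7.png',np.hstack([cv2.resize(a[190:350,190:370],(450,400)),cv2.resize(b[215:335,35:140],(350,400),interpolation=2)]))
C=cloud('wrist',np.load('pics/w6.npy'),(o['ee_rot'],o['tcp_pos']))
h=(C-o['tcp_pos'])@o['ee_rot']
for v in range(205,345,6): print(v,[h[v,u].round(3) for u in (272,280,288)])
E
```

```text
205 [array([-0.007, -0.012,  0.143]), array([-0.007, -0.005,  0.144]), array([-0.007,  0.002,  0.144])]
211 [array([-0.012, -0.012,  0.142]), array([-0.012, -0.005,  0.142]), array([-0.013,  0.002,  0.144])]
217 [array([ 0.017, -0.008,  0.014]), array([ 0.018, -0.004,  0.01 ]), array([0.018, 0.   , 0.011])]
223 [array([ 0.017, -0.007,  0.003]), array([ 0.018, -0.004, -0.   ]), array([0.018, 0.   , 0.   ])]
229 [array([ 0.017, -0.007, -0.007]), array([ 0.018, -0.003, -0.01 ]), array([ 0.018,  0.   , -0.01 ])]
235 [array([ 0.017, -0.007, -0.017]), array([ 0.018, -0.003, -0.019]), array([ 0.018, -0.   , -0.019])]
241 [array([ 0.017, -0.007, -0.022]), array([ 0.018, -0.003, -0.027]), array([ 0.019, -0.   , -0.028])]
247 [array([ 0.018, -0.006, -0.033]), array([ 0.019, -0.003, -0.035]), array([ 0.018, -0.   , -0.033])]
253 [array([ 0.017, -0.006, -0.037]), array([ 0.016, -0.003, -0.035]), array([ 0.017, -0.   , -0.036])]
259 [array([ 0.015, -0.006, -0.038]), array([ 0.014, -0.003, -0.036]), array([ 0.014, -0.   , -0.035])]
265 [array([ 0.032, -0.004, -0.085]), array([ 0.032, -0.003, -0.08
[... 689 characters left out ...]
 -0.037]), array([-0.005, -0.003, -0.036]), array([-0.005, -0.   , -0.037])]
313 [array([-0.008, -0.006, -0.035]), array([-0.008, -0.003, -0.036]), array([-0.008, -0.   , -0.035])]
319 [array([-0.01 , -0.006, -0.036]), array([-0.01 , -0.003, -0.036]), array([-0.011, -0.   , -0.036])]
325 [array([-0.013, -0.006, -0.037]), array([-0.013, -0.003, -0.037]), array([-0.012, -0.   , -0.037])]
331 [array([ 0.025, -0.004, -0.099]), array([ 0.024, -0.002, -0.098]), array([ 0.023, -0.001, -0.097])]
337 [array([ 0.023, -0.004, -0.099]), array([ 0.024, -0.002, -0.1  ]), array([ 0.023, -0.001, -0.099])]
343 [array([ 0.026, -0.004, -0.105]), array([ 0.025, -0.002, -0.104]), array([ 0.026, -0.001, -0.104])]
```

View pics/v7.png

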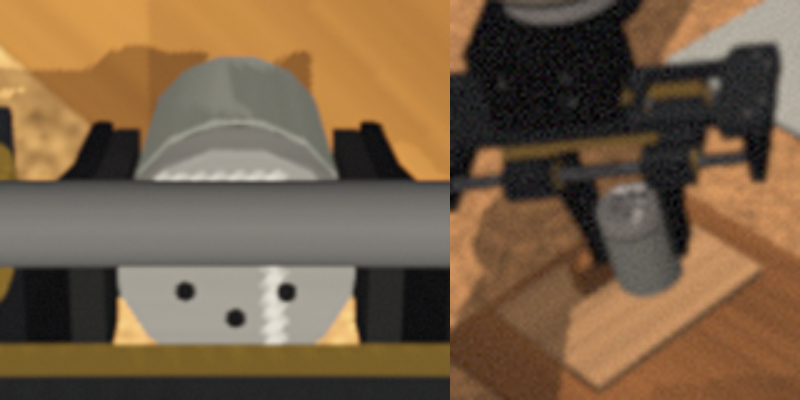

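The tin is square in the grip (side constant at x≈18 mm, cap flat 36.5 mm behind TCP), so its base is 20.5 mm past the TCP, giving contact at TCP z≈0.0385. Lower.

Scaled: -0.3 degrees / 360 = -0.0008.

Emit:
move_arm --rows '[[[0, 0, 0], [0, 0, 0.025], 0.2], [[-0.0006, -0.0006, 0], [-0.001, 0.001, 0.06], 0.2], [[-0.0008, -0.0008, 0], [-0.001, 0.002, 0.09], 0.2], [[-0.0008, -0.0008, 0], [-0.001, 0.002, 0.11], 0.2], [[-0.0008, -0.0008, 0], [-0.001, 0.002, 0.117], 0.2]]'

```text
t: 18.1
tcp_pos: [0.4869, -0.4214, 0.0471]
ee_rot: [[-0.709, 0.705, 0.006], [0.705, 0.709, 0.001], [-0.003, 0.005, -1.0]]
ft_force: [-0.1, -0.4, -0.1]
opening: 0.417
grasp_force: 29.9
```

Emit:
move_arm --rows '[[[0, 0, 0], [0, 0, 0], 0.2], [[0, 0, 0], [0, 0, 0.001], 0.2], [[0, 0, 0], [0, 0, 0.003], 0.2], [[0, 0, 0], [0, 0, 0.004], 0.2], [[0, 0, 0], [0, 0, 0.004], 0.2]]'

```text
t: 18.73
tcp_pos: [0.4873, -0.4224, 0.0445]
ee_rot: [[-0.709, 0.705, 0.008], [0.705, 0.709, -0.001], [-0.006, 0.005, -1.0]]
ft_force: [-0.3, -0.6, -1.2]
opening: 0.42
grasp_force: 29.9
```

Scaled: 0.3 degrees / 360 = 0.0008.

Emit:
move_arm --rows '[[[0.0006, 0.0008, 0], [0, 0, 0.0015], 0.2], [[0.0006, 0.0008, 0], [0, 0, 0.003], 0.2], [[0.0006, 0.0008, 0], [0, 0, 0.0045], 0.2], [[0.0006, 0.0008, 0], [0, 0, 0.0055], 0.2], [[0.0006, 0.0008, 0], [0, 0, 0.0055], 0.2]]'

```text
t: 19.35
tcp_pos: [0.4873, -0.4224, 0.0391]
ee_rot: [[-0.709, 0.705, 0.002], [0.705, 0.709, 0.001], [-0.001, 0.002, -1.0]]
ft_force: [-1.1, 0.9, 1.0]
opening: 0.421
grasp_force: 29.9
```

Emit:
move_arm --rows '[[[0, 0, 0], [0, 0, 0.0005], 0.2], [[0, 0, 0], [0, 0, 0.001], 0.2], [[0, 0, 0], [0, 0, 0.0015], 0.2], [[0, 0, 0], [0, 0, 0.0015], 0.2], [[0, 0, 0], [0, 0, 0.0015], 0.2]]'

```text
t: 19.98
tcp_pos: [0.4874, -0.4224, 0.039]
ee_rot: [[-0.709, 0.705, 0.002], [0.705, 0.709, 0.001], [-0.001, 0.002, -1.0]]
ft_force: [-2.3, 3.7, 10.5]
opening: 0.415
grasp_force: 29.9
```

Firmly on the board. Release gently, then rise.

Emit:
move_arm --rows '[[[0, 0, 0], [0, 0, -0.001], 0.44], [[0, 0, 0], [0, 0, -0.001], 0.46], [[0, 0, 0], [0, 0, -0.001], 0.5], [[0, 0, 0], [0, 0, -0.001], 0.58], [[0, 0, 0], [0, 0, -0.001], 0.66]]'

```text
t: 20.6
tcp_pos: [0.4873, -0.4224, 0.0383]
ee_rot: [[-0.709, 0.705, 0.001], [0.705, 0.709, 0.001], [-0.001, 0.001, -1.0]]
ft_force: [-0.1, -0.0, -0.9]
opening: 0.612
grasp_force: 0.0
```

Emit:
move_arm --rows '[[[0, 0, 0], [0, 0, 0], 0.7], [[0, 0, 0], [0, 0, -0.015], 0.7], [[0, 0, 0], [0, 0, -0.05], 0.7], [[0, 0, 0], [0, 0, -0.1], 0.7], [[0, 0, 0], [0, 0, -0.15], 0.7]]'

```text
t: 21.22
tcp_pos: [0.487, -0.4226, 0.191]
ee_rot: [[-0.709, 0.706, 0.002], [0.706, 0.709, -0.0], [-0.002, 0.002, -1.0]]
ft_force: [0.9, -1.0, 0.3]
opening: 0.7
grasp_force: 0.0
```

Emit:
move_arm --rows '[[[0, 0, 0], [-0.03, 0.03, -0.02], 0.7], [[0, 0, 0], [-0.03, 0.06, -0.05], 0.7], [[0, 0, 0], [-0.03, 0.1, -0.05], 0.7], [[0, 0, 0], [-0.03, 0.12, -0.05], 0.7], [[0, 0, 0], [-0.03, 0.12, -0.05], 0.7]]'

```text
t: 21.85
tcp_pos: [0.5937, -0.3571, 0.2383]
ee_rot: [[-0.711, 0.703, 0.001], [0.703, 0.711, 0.001], [0.0, 0.001, -1.0]]
ft_force: [0.2, 0.6, 0.4]
opening: 0.7
grasp_force: 0.0
```

```bash
python3 - <<'E'
from h import *
o,q,S=shot('scene','s8');o,p,T=shot('top','t8');print(o['tcp_pos'],o['t'],o['ft_force'])
for nm,C in (('scene',S),('top',T)):
    P=C.reshape(-1,3);P=P[np.isfinite(P).all(1)]
    k=(abs(P[:,0]-.487)<.03)&(abs(P[:,1]+.422)<.03)&(P[:,2]>.06)&(P[:,2]<.1);t=P[k];print(nm,'tin',len(t),t.mean(0) if len(t) else '', np.percentile(t[:,2],[50,95]) if len(t) else '')
    k=(abs(P[:,0]-.385)<.02)&(abs(P[:,1]+.387)<.05)&(P[:,2]<.04);print('lid',plane(P[k]))
cv2.imwrite('pics/v8.png',np.hstack([cv2.resize(q[:,:,::-1][230:400,10:230],(517,400)),cv2.resize(p[:,:,::-1][190:310,360:440],(267,400))]))
E
```

```text
[ 0.5922 -0.3589  0.2383] 21.9 [ 0.1572 -0.186  -0.0005]
scene tin 294 [ 0.4914 -0.4245  0.0728] [0.0749 0.0779]
lid (array([ 0.0063, -0.0029,  1.    ]), array([ 0.3853, -0.3894,  0.0247]), np.float64(0.001307818783625901))
top tin 151 [ 0.486  -0.4212  0.0749] [0.0759 0.0786]
lid (array([-0.0083, -0.0018,  1.    ]), array([ 0.3863, -0.3725,  0.0255]), np.float64(0.0017506163290957122))
```

View pics/v8.png

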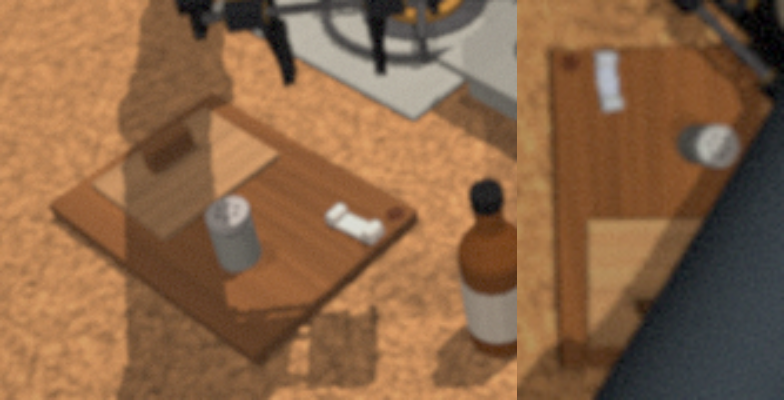

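The lid lies flat on the board with its bar up. The tin stands upright on bare wood beside it, its top at z≈0.075 (18 + 57 mm), and the chopstick rest has not moved. The robot touches nothing.

```bash
python3 -c "
from plant import sign_off
print(sign_off())"
```

```text
the job is handed in; nothing more can be done
None
```

The lid is flat on the board with its bar up, the tin stands upright on the bare wood beside it, and the job was handed in at about 22 s; no verdict came back.

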